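# Tare the paint scale with two mixing cups

### The job

Get the paint-mixing scale ready: stand the blue mixing cup in the blue pocket of the weighing pan and the yellow cup in the yellow pocket, setting each down gently, upright on the pocket's floor. Then, when the orange pointer has settled under the cups' weight, turn the tare knob on the sloping dial until the white zero mark on its black plate points straight at the orange pointer, and let go. Leave the other things on the bench where they are.

Things in the scene. Friction and masses are not known exactly. Their poses are not given: they have to be found in the camera images.
- scale: Bench scale, fixed, black base 250 x 370 mm. Origin on the table below its middle; x points to its back, y to its left (the dial console stands at +y, the weighing pan at -y), z up. Its place and yaw vary.
- pocket_blue (a point): Centre of the floor of the front pocket of the steel weighing pan: a blue ring, inside diameter 74 mm, wall 3.5 mm, 20 mm high, about 84 mm above the table when empty. Axes as the scale's. The sprung pan sinks up to about 11 mm under load.
- pocket_yellow (a point): The same for the yellow pocket, 114 mm behind the blue one along the scale's x.
- cup_blue: Blue open mixing cup, loose, 62 mm across the rim, 58 mm at the foot, 95 mm high, wall 2 mm; about 0.13 to 0.25 kg. Origin at the centre of its underside, z up.
- cup_yellow: Yellow open mixing cup, the same size.
- knob_grip (a point): Point on the axis of the tare knob, halfway up it: round ribbed steel-dark knob, 50 mm diameter, 36 mm high, so 18 mm below its top and 23 mm above the black plate (diameter 136 mm) that turns with it. The z axis points straight out of the dial, which slopes 34 degrees from level and faces the scale's front (-x) and up; x points from the axis to the zero mark.
- zero_mark (a point): Point on the dial just outside the end of the white zero mark of the black plate, 70 mm from the knob's axis; turns with the knob.
- pointer_tip (a point): Tip of the orange pointer, which runs round outside the black plate, 70 mm from the knob's axis; it coincides with the zero mark when the scale is zeroed. The pointer is moved only by the load on the pan.
- bezel (a joint): Angle of the knob and its plate, rad; grows clockwise as seen looking at the dial. 0: the zero mark points up the slope. It turns with a light friction and stays where it is left; range -1.2 to 3.2.
- needle (a joint): Angle of the orange pointer, rad, the same sense and zero as joint bezel: zeroed when both are equal. 0 with an empty pan; about 0.6 to 1.3 with both cups on.
- toner_white: Bystander: white bottle, 68 mm diameter, 170 mm high, origin under its centre.
- toner_grey: Bystander: grey bottle, 68 mm diameter, 150 mm high, origin under its centre.
- tin: Bystander: tin with a green label, 90 mm diameter, 110 mm high, origin under its centre.
- stir_blade: Bystander: orange stirring blade lying flat, 190 x 22 x 6 mm, origin under its centre, x along it; lies between the cups and the scale.
- mouse: Bystander: black computer mouse, 105 x 62 x 22 mm, origin under its centre.
- sanding_block: Bystander: cork sanding block, 120 x 65 x 32 mm, origin under its centre.
Things that resemble listed ones, but are neither listed nor needed, are in the scene too. Leave any red look-alike of the cup_blue alone.

How it is judged:
By the outcome, as a careful person would: the job done as asked, in the order asked, and still so for the second after the job is handed in, with the robot touching nothing.
It also fails if it takes over 64 s, if anything falls off the work surface, if the arm or the gripper's body presses on something with over 40 N, if the wrist force passes 120 N, or if a joint passes its speed limit or range.

### The arm

A 6-joint arm with a two-finger parallel gripper is mounted at the origin on the work surface. World frame = base frame: x ahead of the robot, y to its left, z up, the work surface at z = 0. Lengths are in m, angles in rad, forces in N, time in s.
With the tool pointing down it reaches from about 0.35 to 0.775 m from the base axis. Payload 5.5 kg.
Tool frame: the origin (TCP) lies midway between the tips of the shut fingers; the grasp point (between the pads) lies 19 mm behind it; z points along the fingers, y is the line along which they close (so a half turn about z gives the same grasp; the last joint's range is limited). The gripper opens to 85 mm and grips with 20 to 120 N. Pads are 22 mm wide; open, the fingers measure 114 mm over their backs; the gripper's body (76 mm by 85 mm) begins 54 mm behind the grasp point. The pads swing forward as they close: fully open they stand 13 mm farther back than shut.
Start: joints at [1.12, 0.313, 0.046, 1.304, 0, 1.431], TCP at [0.176, 0.547, 0.231] pointing down, gripper open.
Joint ranges: [-2.76, 2.76], [-0.86, 1.69], [-1.03, 1.26], [-2.2, 2.34], [-1.47, 1.5], [-3.14, 3.14]. Speed limits (rad/s): [2.57, 2.57, 3.14, 3.14, 3.14, 3.14].

### API

Orientations are given as a unit quaternion [w, x, y, z].
In Python, from workcell import get_state, read_camera, camera_info, hand_in, recognise gives the robot as it stands.
- The arm moves only by the tool arm_command, never from a script. Its argument "moves" is one flat list of numbers, 7 for each row, row after row: the opening, from -1 (shut) to 1 (fully open), then the shift along the tool's x, y, z in mm, then the turn, a rotation vector about the tool's x, y, z in rad. A call has 1 to 8 rows; each row shifts and turns the commanded pose from where the row before left it, along the tool's axes as they then stand; what a row does not reach is not made up. A row lasts 1/8 s, in which the tool goes at most 62.5 mm and 10.7 degrees, less where a joint would pass 70% of its speed; a pose out of reach is approached as far as the arm can. A call with a gripper value outside its range is refused whole. The fingers move at their own pace and stop on an object; "newtons" is the grip in N (left out, the last holds). Time passes only in rows, so rows that do not move let the fingers close. It gives the time, the measured TCP pose, the force, the opening and the grip force at its end, in the units of the state.
- get_state(): the state, without advancing time (a new reading comes with each control period).
- read_camera(name): name is "side" or "top" or "wrist"; returns (picture, depth): 384x512x3 uint8, blue, green, red; 384x512 float32, m along the optical axis (not along the pixel's ray), 0 where there is no reading.
- camera_info(name): a dict with "fovy" (degrees; the focal length in pixels is half the picture's height over the tangent of half this angle, whatever the lens; pixels are square), "cx", "cy" (the principal point, pixels), "eye" and "orientation" of the camera in the world; the wrist camera has in their place "tool_from_camera" (4x4, takes a point from camera to tool coordinates, whose origin is the TCP and whose axes are the flange's). Camera axes: x right, y down, z forward; pixel columns grow to the right and rows downward; lengths in m; the calibration is good to about 2 mm. A picture is of the moment at which its call begins: read the wrist's pose just before it. camera_info takes no time and is no camera call.
- hand_in(): hands the job in; it is judged then, once.
Trained networks look in the newest picture that a camera, given by its name, has taken for a name from the list of things; names that differ only in an ending like _2 or _b are one class to them, and where a whole thing is asked for, a point or a joint stands for the part that bears it (a point fixed in the world has none). Each returns a list of dicts, best first, with "confidence" (0 to 1); they miss things now and then, are a little off and sometimes report something else, mostly with a low value. They report only what shows in the picture. A call takes as long as a camera call. They do not tell look-alikes from the thing itself.
- recognise(camera, label): "point" ([column, row] in pixels, amid what is visible of it).
The state is a dict: "clock": time; "joint_pos": joint angles; "qvel": joint speeds; "tau": joint torques, N m; "tcp_pos": TCP position; "orientation": TCP orientation; "wrist_force": force on the tool from outside, world axes, zero at the start; "ft_torque": the same for the moment, N m; "finger_gap": finger opening in m; "grip_force": force on a finger pad.
Only numpy, scipy, OpenCV 4.12 (cv2) and the standard library are available. Lean on these libraries where they do the work, as an engineer would, in place of code of your own. Each camera call takes 0.05 s, during which the arm holds its last target. There are 200 camera calls.

## Working session

There is one attempt and no reset: what is moved stays moved. The work goes in short steps, Python scripts to look and compute and a tool call to move; the robot and the scene stay as the last step left them, time stands still between calls to the robot, and variables do not carry over. Pictures are saved under pics/ and viewed, at most 10 in all, crops included, and the job is handed in when it is done.

Besides the shell and the picture viewer there is one more tool, called after ">>>" as name(argument=value, ...) on one line, values as JSON. arm_command: Moves the arm, as the interface text tells. Its arguments: {"type":"object","properties":{"moves":{"type":"array"},"newtons":{"type":"number"}},"required":["moves"]}

```bash
ls; mkdir -p pics; cat > h.py <<'E'
import numpy as np, cv2
from scipy.spatial.transform import Rotation as R
from workcell import get_state, read_camera, camera_info, hand_in, recognise
def q2R(q): return R.from_quat([q[1],q[2],q[3],q[0]]).as_matrix()
def cam(name, s=None):
    i=camera_info(name); f=192/np.tan(np.radians(i['fovy'])/2)
    if name=='wrist':
        s=s or get_state(); T=np.array(i['tool_from_camera']); Rt=q2R(s['orientation'])
        M=Rt@T[:3,:3]; e=Rt@T[:3,3]+np.array(s['tcp_pos'])
    else:
        o=np.array(i['orientation']); M=o if o.shape==(3,3) else q2R(o); e=np.array(i['eye'])
    return f,i['cx'],i['cy'],M,e
def px2w(c,p,d):
    f,cx,cy,M,e=c; return M@(np.array([(p[0]-cx)/f,(p[1]-cy)/f,1])*d)+e
def ray(c,p):
    f,cx,cy,M,e=c; v=M@np.array([(p[0]-cx)/f,(p[1]-cy)/f,1]); return e,v/np.linalg.norm(v)
def w2px(c,w):
    f,cx,cy,M,e=c; v=M.T@(np.array(w)-e); return np.array([cx+f*v[0]/v[2],cy+f*v[1]/v[2]])
def tri(rs):
    A=sum(np.eye(3)-np.outer(v,v) for e,v in rs); b=sum((np.eye(3)-np.outer(v,v))@e for e,v in rs)
    return np.linalg.solve(A,b)
def cloud(c,d):
    f,cx,cy,M,e=c; v,u=np.mgrid[:384,:512]
    P=np.stack([(u-cx)/f*d,(v-cy)/f*d,d],-1)@M.T+e; P[d<=0]=np.nan; return P
E
python3 - <<'E'
from h import *
print(get_state())
for n in ['side','top','wrist']:
    print(n,camera_info(n)); c=cam(n); im,d=read_camera(n); cv2.imwrite(f'pics/{n}0.png',im); np.savez(f'pics/{n}0.npz',im=im,d=d)
    for l in ['scale','cup_blue','cup_yellow','pocket_blue','pocket_yellow','knob_grip','zero_mark','pointer_tip','stir_blade'] if n!='wrist' else []:
        for r in recognise(n,l)[:4]:
            p=r['point']; dd=d[int(p[1]),int(p[0])]
            print(l,np.round(p,1),round(r['confidence'],2),np.round(px2w(c,p,dd),3),round(float(dd),3))
a=np.hstack([cv2.imread('pics/side0.png'),cv2.imread('pics/top0.png')])
cv2.imwrite('pics/a.png',cv2.resize(a,(800,300),interpolation=cv2.INTER_AREA))
E
```

```text
pics
{'clock': 0.0, 'joint_pos': array([ 1.12038540e+00,  3.13985155e-01,  4.49758077e-02,  1.30362332e+00,
       -1.89372882e-05,  1.43122794e+00]), 'qvel': array([-4.13392968e-04, -2.15649023e-03,  5.45061786e-04,  6.72583952e-04,
        1.54644227e-05,  1.36937619e-03]), 'tau': array([ 2.39140652e-03, -4.80620706e+01,  2.98535442e+01,  1.91245554e-02,
       -1.77289462e-04,  5.67350156e-06]), 'tcp_pos': array([0.1756372 , 0.54696874, 0.23041627]), 'orientation': array([-2.57880642e-04,  1.54796232e-01,  9.87945992e-01, -8.81265116e-04]), 'wrist_force': array([-0.71257393, -0.331848  ,  0.59993661]), 'ft_torque': array([ 0.01551636, -0.01308978,  0.00351889]), 'grip_force': 0.0, 'finger_gap': 0.08558906762234461}
side {'fovy': 43.45082219859839, 'cx': 243.64671589323794, 'cy': 198.89345844656094, 'eye': array([ 0.41927058, -1.29083458,  1.30678954]), 'orientation': array([-0.39100627,  0.91903693, -0.04154779,  0.02754993])}
scale [240.3 176.4] 0.62 [0.572 0.162 0.029] 1.939
cup_blue [239.9 283.2] 0.7 [ 0.517 -0.406  0.091] 1.484
cup_blue [206.3 265.3] 0.67 [ 0.417 -0.275  0.025
[... 1388 characters left out ...]
 -0.473  0.031] 1.393
pointer_tip [180.1 185.4] 0.24 [0.558 0.148 0.117] 1.302
pointer_tip [146.7 179.6] 0.18 [0.568 0.236 0.18 ] 1.242
stir_blade [292.7 211.3] 0.86 [ 0.481 -0.208  0.006] 1.398
stir_blade [259.6 120.6] 0.36 [ 0.762 -0.103  0.116] 1.333
wrist {'fovy': 64.06286469037548, 'cx': 257.4598969737776, 'cy': 190.41427304569285, 'tool_from_camera': array([[-3.80837165e-05, -9.65498926e-01, -2.60407033e-01,
         6.42830944e-02],
       [ 9.99999560e-01,  2.07243973e-04, -9.14635559e-04,
        -2.54735393e-04],
       [ 9.37047438e-04, -2.60406954e-01,  9.65498493e-01,
        -1.42232243e-01],
       [ 0.00000000e+00,  0.00000000e+00,  0.00000000e+00,
         1.00000000e+00]])}
```

```bash
python3 - <<'E'
import cv2,numpy as np
t=cv2.imread('pics/top0.png');s=cv2.imread('pics/side0.png')
a=cv2.resize(t[100:260,90:410],(800,400),interpolation=cv2.INTER_CUBIC)
b=cv2.resize(s[90:340,130:370],(0,0),fx=2.4,fy=2.4,interpolation=cv2.INTER_CUBIC)
cv2.imwrite('pics/b.png',a);cv2.imwrite('pics/c.png',b)
E
```

```text
(no output)
```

View pics/b.png

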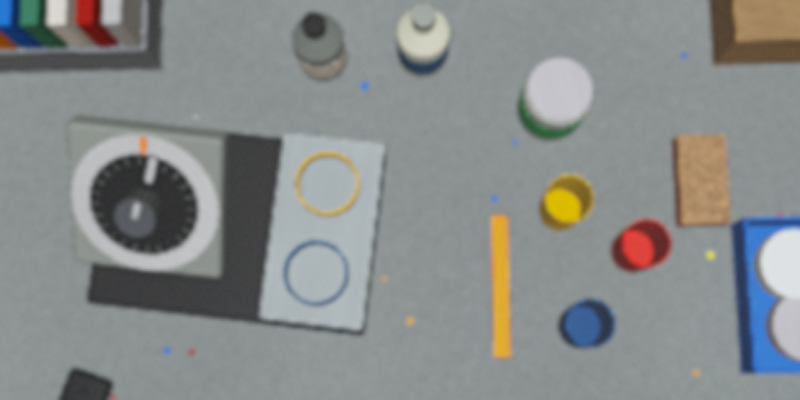

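View pics/c.png

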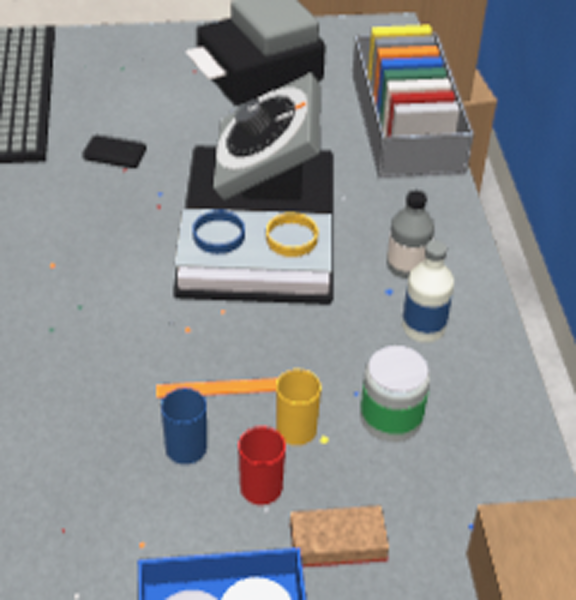

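Top crop: the blue cup is at (588,323), the red look-alike at (642,246) and the yellow cup at (567,200). The blue pocket is at (316,273), the yellow pocket at (327,184) and the knob at (135,212). In full-image top pixels that puts cup_blue at (325,229), red at (347,198), cup_yellow at (317,180), and the pockets at (216,209) and (221,174). Cup_blue could be confused with the red cup, the blue pocket ring or the blue tray. Cup_yellow could be confused with the yellow ring or the orange blade. I choose by colour and check from close by.

```bash
cat >> h.py <<'E'
def fitc(P):
    A=np.c_[2*P[:,:2],np.ones(len(P))]; s=np.linalg.lstsq(A,(P[:,:2]**2).sum(1),rcond=None)[0]
    return s[:2],np.sqrt(s[2]+s[:2]@s[:2])
HSV={'blue':((100,90,30),(125,255,255)),'yellow':((17,120,80),(32,255,255))}
def mask(im,col):
    return cv2.inRange(cv2.cvtColor(im,cv2.COLOR_BGR2HSV),*map(np.array,HSV[col]))>0
E
python3 - <<'E'
from h import *
pts={}
for n in ['top','side']:
    z=np.load(f'pics/{n}0.npz'); c=cam(n); P=cloud(c,z['d'])
    for col in ['blue','yellow']:
        m=mask(z['im'],col)
        k,lab,st,ce=cv2.connectedComponentsWithStats(m.astype(np.uint8))
        for j in range(1,k):
            if st[j,4]<40: continue
            Q=P[lab==j]; Q=Q[~np.isnan(Q[:,0])]
            if len(Q)==0: continue
            zt=np.percentile(Q[:,2],95); T=Q[(Q[:,2]>zt-.012)]
            cc,r=fitc(T); print(n,col,np.round(ce[j]),st[j,4],'med',np.round(np.median(Q,0),3),'ztop',round(zt,4),'fit',np.round(cc,4),round(r,4),len(T), 'mid',np.round((T.min(0)+T.max(0))/2,4)[:2],np.round(np.ptp(T,0),3)[:2])
    # ellipse-based
E
```

```text
top blue [238.  30.] 30392 med [ 1.327 -0.007 -0.338] ztop -0.1289 fit [-0.921   0.1918] 2.2901 2228 mid [1.3276 0.0039] [0.016 1.831]
top blue [93. 98.] 425 med [0.848 0.43  0.124] ztop 0.1299 fit [0.8576 0.4279] 0.0332 265 mid [0.8588 0.433 ] [0.111 0.025]
top blue [431. 214.] 3339 med [ 0.471 -0.671  0.009] ztop 0.0617 fit [ 0.4483 -0.6388] 0.1313 593 mid [ 0.4502 -0.6401] [0.2   0.261]
top blue [325. 229.] 291 med [ 0.419 -0.311  0.009] ztop 0.094 fit [ 0.4156 -0.3015] 0.0293 35 mid [ 0.4166 -0.3013] [0.055 0.06 ]
top yellow [60. 98.] 436 med [0.848 0.536 0.124] ztop 0.1302 fit [0.8593 0.538 ] 0.0335 281 mid [0.8596 0.5375] [0.114 0.027]
top yellow [80. 94.] 273 med [0.858 0.469 0.126] ztop 0.1311 fit [0.8591 0.4689] 0.0323 248 mid [0.8593 0.4682] [0.111 0.026]
top yellow [316. 180.] 326 med [ 0.582 -0.287  0.03 ] ztop 0.0949 fit [ 0.5724 -0.282 ] 0.0293 49 mid [ 0.5723 -0.2794] [0.06  0.056]
top yellow [290. 215.] 343 med [ 0.469 -0.198  0.007] ztop 0.012 fit [ 0.4716 -0.1971] 0.0539 335 mid [ 0.4731 -0.1986] [0.187 0.02 ]
side blue [424. 175.] 48534 med [ 1.329  0.148 -0.019] z
[... 1073 characters left out ...]
 38 mid [ 0.7892 -0.1256] [0.057 0.029]
side blue [207. 267.] 493 med [ 0.418 -0.32   0.059] ztop 0.0939 fit [ 0.4173 -0.3022] 0.0297 100 mid [ 0.4172 -0.3005] [0.058 0.069]
side blue [225. 352.] 2662 med [ 0.463 -0.611  0.008] ztop 0.0604 fit [ 0.4518 -0.6109] 0.1117 461 mid [ 0.4511 -0.6091] [0.2   0.205]
side yellow [295. 104.] 128 med [0.85  0.535 0.123] ztop 0.1294 fit [0.8613 0.5275] 0.0345 86 mid [0.8622 0.5341] [0.11  0.038]
side yellow [251. 187.] 159 med [0.599 0.028 0.096] ztop 0.104 fit [0.5979 0.0227] 0.0386 112 mid [0.598  0.0243] [0.077 0.091]
side yellow [249. 257.] 597 med [ 0.569 -0.286  0.053] ztop 0.0935 fit [ 0.5739 -0.2827] 0.0295 106 mid [ 0.5743 -0.2831] [0.06  0.065]
```

>>> arm_command(moves=[1,0,0,-60,0,0,-0.18,1,-41,-44,0,0,0,0,1,-41,-44,0,0,0,0,1,-41,-44,0,0,0,0,1,-41,-44,0,0,0,0,1,-41,-44,0,0,0,0,1,-41,-44,0,0,0,0,1,-41,-44,0,0,0,0])

```text
clock: 2.05
tcp_pos: [0.4212, 0.203, 0.2916]
orientation: [0.001, 0.065, 0.998, 0.0]
wrist_force: [1.0, 1.4, 0.2]
finger_gap: 0.0853
grip_force: 0.0
```

```bash
cat >> h.py <<'E'
def go(w,yaw=None):
    "tool-axes shift (mm) from the present pose to world point w; tilt error as a rotation vector in tool axes"
    s=get_state(); Rt=q2R(s['orientation']); d=Rt.T@(np.array(w)-s['tcp_pos'])*1000
    y=yaw if yaw is not None else np.arctan2(-Rt[0,1],Rt[1,1])
    x=np.array([-np.cos(y),-np.sin(y),0]); yy=np.array([-np.sin(y),np.cos(y),0]); G=np.c_[x,yy,[0,0,-1]]
    print('shift',np.round(d,1),'rot',np.round(R.from_matrix(Rt.T@G).as_rotvec(),4),'yaw',round(float(y),4),'tcp',np.round(s['tcp_pos'],4),'t',s['clock'])
E
python3 - <<'E'
from h import *
go([.43,-.24,.25],-.133)
s=get_state(); c=cam('wrist',s); im,d=read_camera('wrist'); cv2.imwrite('pics/w1.png',im); np.savez('pics/w1.npz',im=im,d=d)
P=cloud(c,d)
print('range',np.nanmin(P.reshape(-1,3),0),np.nanmax(P.reshape(-1,3),0))
for l in ['knob_grip','pointer_tip','zero_mark','pocket_blue','pocket_yellow']:
    for r in recognise('wrist',l)[:2]:
        p=r['point']; print(l,np.round(p),round(r['confidence'],2),np.round(P[int(p[1]),int(p[0])],3))
E
```

```text
shift [ -66.4 -438.1   41.4] rot [0.0006 0.001  0.0023] yaw -0.133 tcp [0.4212 0.203  0.2916] t 2.05
range [ 0.18603335 -0.24318798 -0.00390876] [0.78530341 0.56341811 0.39281907]
knob_grip [308. 290.] 0.74 [0.536 0.238 0.165]
zero_mark [307. 292.] 0.68 [0.538 0.236 0.167]
pocket_blue [146. 227.] 0.7 [0.478 0.057 0.084]
pocket_yellow [143. 230.] 0.92 [0.483 0.051 0.083]
```

>>> arm_command(moves=[1,-8,-55,5,0,0,0,1,-8,-55,5,0,0,0,1,-8,-55,5,0,0,0,1,-8,-55,5,0,0,0,1,-8,-55,5,0,0,0,1,-8,-55,5,0,0,0,1,-8,-55,5,0,0,0,1,-8,-55,5,0,0,0])

```text
clock: 3.35
tcp_pos: [0.427, -0.2398, 0.2514]
orientation: [0.0, 0.064, 0.998, 0.0]
wrist_force: [1.7, 0.2, 0.7]
finger_gap: 0.0854
grip_force: 0.0
```

```bash
cat >> h.py <<'E'
def rings(tag,zlo,zhi,cols=('blue','yellow'),n='wrist',amin=150):
    s=get_state(); c=cam(n,s); im,d=read_camera(n); cv2.imwrite(f'pics/{tag}.png',im); np.savez(f'pics/{tag}.npz',im=im,d=d,M=c[3],e=c[4])
    P=cloud(c,d)
    for col in cols:
        k,lab,st,ce=cv2.connectedComponentsWithStats(mask(im,col).astype(np.uint8))
        for j in range(1,k):
            if st[j,4]<amin: continue
            Q=P[lab==j]; Q=Q[(Q[:,2]>zlo)&(Q[:,2]<zhi)]
            if len(Q)<20: continue
            zt=np.percentile(Q[:,2],97); T=Q[Q[:,2]>zt-.006]; cc,r=fitc(T)
            print(tag,col,np.round(ce[j]),st[j,4],'ztop',round(zt,4),'fit',np.round(cc,4),round(r,4),len(T))
    return im,d,c
E
python3 - <<'E'
from h import *
im,d,c=rings('w2',.05,.12)
go([.4165,-.302,.23],-.133)
E
```

```text
w2 blue [ 36. 214.] 7012 ztop 0.0608 fit [ 0.4514 -0.5916] 0.0974 1203
w2 blue [196. 169.] 3365 ztop 0.0954 fit [ 0.4172 -0.3017] 0.0295 461
w2 blue [501. 196.] 778 ztop 0.1024 fit [0.486  0.0366] 0.0388 246
w2 yellow [237. 290.] 3373 ztop 0.0948 fit [ 0.5737 -0.2824] 0.0295 413
w2 yellow [492. 273.] 648 ztop 0.1031 fit [0.5894 0.0149] 0.0282 188
shift [  3.5 -56.8  20.5] rot [-0.0041  0.0009  0.0012] yaw -0.133 tcp [ 0.4274 -0.2461  0.2502] t 3.4
```

View pics/w2.png

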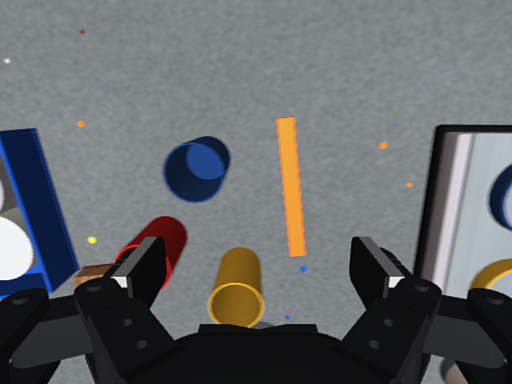

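The wrist view shows the blue cup at (196,169), yellow at (237,290) and the red look-alike at (150,250). The choice is confirmed by colour, and the measured positions agree with the top and side views to about 1 mm.

>>> arm_command(moves=[1,3,-57,0,0,0,0,1,0,0,55,0,0,0,1,0,0,55,0,0,0,1,0,0,50,0,0,0,1,0,0,30,0,0,0,1,0,0,18,0,0,0,1,0,0,0,0,0,0], newtons=40)

```text
clock: 4.28
tcp_pos: [0.4159, -0.2933, 0.042]
orientation: [-0.001, 0.064, 0.998, 0.001]
wrist_force: [-0.3, 0.7, -0.5]
finger_gap: 0.0853
grip_force: 0.0
```

```bash
python3 - <<'E'
from h import *
go([.4172,-.3018,.042],-.133); print(get_state()['wrist_force'])
E
```

```text
shift [-2.4 -8.3  0. ] rot [ 0.0023 -0.0026  0.0054] yaw -0.133 tcp [ 0.4159 -0.2933  0.042 ] t 4.275
[-0.30101696  0.65354745 -0.47826957]
```

>>> arm_command(moves=[1,-2,-8,0,0,0,0,1,0,0,0,0,0,0,-1,0,0,0,0,0,0,-1,0,0,0,0,0,0,-1,0,0,0,0,0,0], newtons=40)

```text
clock: 4.9
tcp_pos: [0.4172, -0.3043, 0.044]
orientation: [0.001, 0.065, 0.998, -0.0]
wrist_force: [0.1, 1.4, 6.3]
finger_gap: 0.0591
grip_force: 41.6
```

```bash
python3 - <<'E'
from h import *
go([.4172,-.3018,.042],-.133); s=get_state(); print(s['wrist_force'],s['finger_gap'],s['grip_force'])
E
```

```text
shift [0.3 2.5 2. ] rot [-0.0002  0.0011  0.0022] yaw -0.133 tcp [ 0.4172 -0.3043  0.044 ] t 4.9
[0.10756303 1.42220319 6.3357792 ] 0.05910707757366119 41.609219487529415
```

>>> arm_command(moves=[-1,0,0,-20,0,0,0,-1,0,0,-50,0,0,0,-1,0,0,-50,0,0,0,-1,-5,55,-38,0,0,0,-1,-5,55,0,0,0,0,-1,-5,55,0,0,0,0,-1,-5,55,0,0,0,0,-1,-3,55,0,0,0,0])

```text
clock: 5.9
tcp_pos: [0.4746, -0.0366, 0.1984]
orientation: [-0.0, 0.066, 0.998, -0.0]
wrist_force: [0.9, -0.6, -1.0]
finger_gap: 0.0595
grip_force: 43.7
```

>>> arm_command(moves=[-1,0,50,0,0,0,0,-1,0,18,0,0,0,0,-1,0,0,0,0,0,0,-1,0,0,0,0,0,0])

```text
clock: 6.4
tcp_pos: [0.4833, 0.0287, 0.1984]
orientation: [-0.0, 0.065, 0.998, -0.0]
wrist_force: [0.1, -0.6, -1.2]
finger_gap: 0.0594
grip_force: 43.9
```

```bash
python3 - <<'E'
from h import *
rings('s1',.06,.28,n='side',amin=60); rings('t1',.06,.28,n='top',amin=60);rings('w3',.06,.28)
go([.486,.0375,.128],-.133); s=get_state(); print(s['wrist_force'],s['finger_gap'],s['grip_force'])
a=cv2.resize(cv2.imread('pics/s1.png')[80:300,150:370],(440,440)); b=cv2.resize(cv2.imread('pics/w3.png'),(360,270))
o=np.zeros((440,800,3),np.uint8); o[:,:440]=a; o[:270,440:]=b; cv2.imwrite('pics/d.png',o)
E
```

```text
s1 blue [ 20. 109.] 5589 ztop 0.267 fit [0.2703 1.3525] 0.8441 30
s1 blue [424. 175.] 48536 ztop 0.2689 fit [2.3258 0.6148] 1.0605 463
s1 blue [232.  29.] 181 ztop 0.1624 fit [0.6276 1.3408] 0.0299 17
s1 blue [299. 118.] 127 ztop 0.1315 fit [0.8579 0.4225] 0.0316 31
s1 blue [220. 173.] 420 ztop 0.2511 fit [0.4796 0.0111] 0.0342 32
s1 blue [307. 222.] 176 ztop 0.0788 fit [ 0.7911 -0.1074] 0.0297 13
s1 blue [225. 352.] 2660 ztop 0.0654 fit [ 0.4523 -0.6147] 0.111 146
s1 yellow [295. 104.] 127 ztop 0.1325 fit [0.8595 0.5192] 0.0372 30
s1 yellow [251. 187.] 159 ztop 0.1061 fit [0.5984 0.0216] 0.0386 46
s1 yellow [245. 257.] 651 ztop 0.097 fit [ 0.5737 -0.2833] 0.0295 44
t1 blue [93. 97.] 422 ztop 0.1313 fit [0.8581 0.4214] 0.0336 175
t1 blue [431. 214.] 3341 ztop 0.0669 fit [ 0.4472 -0.6379] 0.128 228
t1 yellow [60. 99.] 437 ztop 0.1315 fit [0.8586 0.5329] 0.0331 166
t1 yellow [80. 94.] 268 ztop 0.1314 fit [0.8599 0.4665] 0.0323 159
t1 yellow [316. 180.] 331 ztop 0.1 fit [ 0.5725 -0.282 ] 0.0295 22
w3 blue [259. 255.] 21067 ztop 0.2498 fit [0.481  0.0278] 0.0281 2266
w3 yellow [ 17. 279.] 1958 ztop 0.0676 fit [ 0.5768 -0.275 ] 0.0227 85
shift [-1.3  9.5 70.6] rot [-0.0001 -0.0002  0.0005] yaw -0.133 tcp [0.4835 0.0282 0.1986] t 6.55
[-0.2904971  -0.40300119 -1.49533099] 0.05928325450632032 43.87898424609631
```

View pics/d.png

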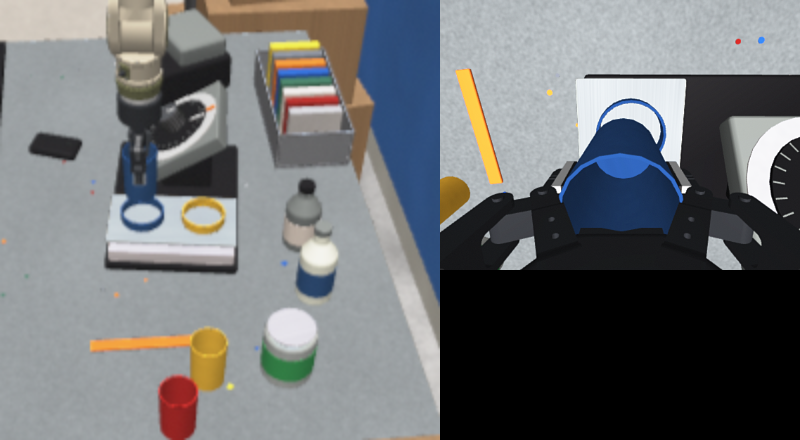

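The side and wrist views show the blue cup held upright, just above and in front of the blue ring. The rings stay put and the yellow cup is untouched.

>>> arm_command(moves=[-1,-2,9,0,0,0,0,-1,0,0,25,0,0,0,-1,0,0,20,0,0,0,-1,0,0,0,0,0,0,-1,0,0,0,0,0,0])

```text
clock: 7.18
tcp_pos: [0.4872, 0.0379, 0.1544]
orientation: [0.0, 0.065, 0.998, 0.0]
wrist_force: [0.1, 0.1, -1.5]
finger_gap: 0.0592
grip_force: 43.8
```

```bash
python3 - <<'E'
from h import *
rings('s2',.07,.28,n='side',amin=60,cols=['blue']); im,d,c=rings('w4',.06,.28,cols=['blue'])
go([.486,.0372,.128],-.133); s=get_state(); print(s['wrist_force'],s['grip_force'])
cv2.imwrite('pics/e.png',im)
P=cloud(c,d)
# blue points of ring top
m=mask(im,'blue'); Q=P[m]; T=Q[(Q[:,2]>.098)&(Q[:,2]<.108)]; print(len(T)); 
if len(T)>20:
  from scipy.optimize import least_squares
  f=least_squares(lambda p:np.hypot(T[:,0]-p[0],T[:,1]-p[1])-.0388,[.486,.037],loss='soft_l1',f_scale=.001); print(f.x)
E
```

```text
s2 blue [ 20. 109.] 5587 ztop 0.2665 fit [0.2775 1.362 ] 0.8524 33
s2 blue [424. 175.] 48535 ztop 0.27 fit [-0.3792  0.6133] 1.7471 423
s2 blue [175.  25.] 71 ztop 0.1645 fit [0.3061 1.3325] 0.0294 19
s2 blue [231.  33.] 285 ztop 0.1644 fit [0.6276 1.3329] 0.0282 18
s2 blue [299. 118.] 127 ztop 0.1297 fit [0.8612 0.4334] 0.031 51
s2 blue [221. 179.] 368 ztop 0.206 fit [0.4799 0.0208] 0.0348 31
s2 blue [307. 222.] 176 ztop 0.0786 fit [ 0.7929 -0.1016] 0.0345 14
w4 blue [258. 253.] 21561 ztop 0.2059 fit [0.485  0.0373] 0.0282 2264
shift [ 1.5 -0.8 26.8] rot [0.0002 0.0018 0.0021] yaw -0.133 tcp [0.4875 0.0378 0.1548] t 7.275
[ 0.27643286  0.42501551 -0.91713946] 43.752844084392706
1192
[0.4860262  0.03836213]
```

View pics/e.png

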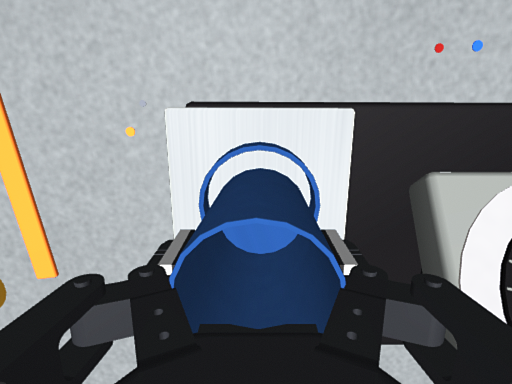

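The cup foot is centred over the blue ring (ring centre near (258,205), cup (258,253)), so I lower it.

>>> arm_command(moves=[-1,1,0,14,0,0,0,-1,0,0,8,0,0,0,-1,0,0,3,0,0,0,-1,0,0,2,0,0,0,-1,0,0,1,0,0,0,-1,0,0,1,0,0,0,-1,0,0,0,0,0,0])

```text
clock: 8.15
tcp_pos: [0.4858, 0.038, 0.1249]
orientation: [0.0, 0.065, 0.998, 0.0]
wrist_force: [-0.5, 0.0, 0.1]
finger_gap: 0.0592
grip_force: 43.8
```

```bash
python3 - <<'E'
from h import *
rings('s3',.07,.28,n='side',amin=60,cols=['blue','yellow'])
go([.486,.0378,.1225],-.133); s=get_state(); print(s['wrist_force'],s['grip_force'])
E
```

```text
s3 blue [ 20. 109.] 5589 ztop 0.2697 fit [0.2801 1.3568] 0.8534 29
s3 blue [424. 175.] 48531 ztop 0.27 fit [-0.9038  0.6117] 2.2624 428
s3 blue [174.  28.] 139 ztop 0.1625 fit [0.3032 1.3368] 0.0283 19
s3 blue [231.  34.] 304 ztop 0.1629 fit [0.6289 1.3392] 0.0296 21
s3 blue [299. 118.] 130 ztop 0.1297 fit [0.8567 0.4352] 0.0352 43
s3 blue [221. 183.] 351 ztop 0.1774 fit [0.4824 0.0218] 0.0336 32
s3 blue [307. 222.] 177 ztop 0.0795 fit [ 0.7923 -0.1045] 0.033 16
s3 yellow [295. 104.] 127 ztop 0.1318 fit [0.8633 0.5188] 0.0345 33
s3 yellow [251. 188.] 150 ztop 0.1038 fit [0.5991 0.02  ] 0.0389 37
s3 yellow [245. 257.] 657 ztop 0.0962 fit [ 0.574 -0.283] 0.0296 54
shift [-0.3 -0.2  2.4] rot [0.0001 0.0002 0.0023] yaw -0.133 tcp [0.4858 0.038  0.1249] t 8.2
[-1.34968949 -0.36145265 -0.41615114] 43.766312966428416
```

>>> arm_command(moves=[-1,0,0,1.5,0,0,0,-1,0,0,1.5,0,0,0,-1,0,0,0,0,0,0])

```text
clock: 8.57
tcp_pos: [0.4858, 0.038, 0.1217]
orientation: [0.0, 0.065, 0.998, 0.0]
wrist_force: [-1.0, 0.4, 1.7]
finger_gap: 0.0592
grip_force: 43.8
```

>>> arm_command(moves=[0.75,0,0,0,0,0,0,0.75,0,0,0,0,0,0,1,0,0,0,0,0,0,1,0,0,-25,0,0,0,1,0,0,-50,0,0,0,1,0,0,-30,0,0,0,1,-8,-55,0,0,0,0])

```text
clock: 9.45
tcp_pos: [0.4885, -0.0161, 0.2298]
orientation: [0.003, 0.062, 0.998, 0.0]
wrist_force: [1.0, -0.6, -0.3]
finger_gap: 0.0854
grip_force: 0.0
```

```bash
python3 - <<'E'
from h import *
rings('s4',.07,.28,n='side',amin=60,cols=['blue','yellow'])
go([.5738,-.2826,.042],-.133); s=get_state(); print(s['wrist_force'],s['grip_force'])
im,d,c=rings('w5',.07,.28,cols=['blue','yellow'])
E
```

```text
s4 blue [ 20. 109.] 5587 ztop 0.2652 fit [0.2381 1.3395] 0.8127 30
s4 blue [424. 175.] 48536 ztop 0.2699 fit [2.9714 0.6044] 1.6819 436
s4 blue [232.  24.] 91 ztop 0.164 fit [0.6282 1.3342] 0.0294 17
s4 blue [299. 118.] 127 ztop 0.13 fit [0.8587 0.4302] 0.0313 52
s4 blue [220. 182.] 455 ztop 0.1751 fit [0.4853 0.038 ] 0.0298 54
s4 blue [307. 222.] 177 ztop 0.0794 fit [ 0.7913 -0.1066] 0.0305 13
s4 yellow [295. 104.] 127 ztop 0.13 fit [0.8588 0.5224] 0.0348 51
s4 yellow [251. 188.] 154 ztop 0.1026 fit [0.598  0.0215] 0.0383 51
s4 yellow [245. 257.] 656 ztop 0.096 fit [ 0.5743 -0.2826] 0.0295 55
shift [-118.1 -245.1  188. ] rot [-0.0044  0.0046  0.0012] yaw -0.133 tcp [ 0.4881 -0.0232  0.2283] t 9.5
[ 0.03052746 -5.3838091  -0.10961925] 0.0
w5 blue [343. 182.] 8785 ztop 0.1758 fit [0.4856 0.0387] 0.0295 1365
w5 yellow [ 49. 265.] 4031 ztop 0.095 fit [ 0.5741 -0.2816] 0.0296 372
w5 yellow [316. 280.] 1958 ztop 0.1014 fit [0.5969 0.0229] 0.0387 946
```

>>> arm_command(moves=[1,-23,-48,0,0,0,0,1,-23,-48,0,0,0,0,1,-23,-48,0,0,0,0,1,-23,-48,0,0,0,0,1,-23,-48,0,0,0,0,1,0,0,50,0,0,0,1,0,0,0,0,0,0,1,0,0,0,0,0,0])

```text
clock: 10.55
tcp_pos: [0.5693, -0.2698, 0.1776]
orientation: [-0.0, 0.065, 0.998, 0.0]
wrist_force: [-0.4, -0.2, 0.6]
finger_gap: 0.0853
grip_force: 0.0
```

```bash
python3 - <<'E'
from h import *
im,d,c=rings('w6',.07,.28,cols=['yellow'])
go([.5740,-.2826,.042],-.133); s=get_state(); print(s['wrist_force'],s['joint_pos'])
E
```

```text
w6 yellow [244. 197.] 5455 ztop 0.0955 fit [ 0.5741 -0.2823] 0.0296 864
shift [ -5.4 -11.8 136.6] rot [-0.0007  0.0019  0.0031] yaw -0.133 tcp [ 0.5699 -0.2701  0.1786] t 10.6
[-0.31824334  0.05557693  0.26368754] [-5.69830436e-01  4.38073910e-01  9.98560818e-02  1.23060162e+00
  1.77779424e-04 -4.39962985e-01]
```

>>> arm_command(moves=[1,-5,-12,0,0,0,0,1,0,0,50,0,0,0,1,0,0,50,0,0,0,1,0,0,25,0,0,0,1,0,0,11,0,0,0,1,0,0,0,0,0,0])

```text
clock: 11.35
tcp_pos: [0.5731, -0.2835, 0.0413]
orientation: [0.0, 0.065, 0.998, -0.0]
wrist_force: [-0.5, -0.1, 1.0]
finger_gap: 0.0854
grip_force: 0.0
```

>>> arm_command(moves=[-1,0,0,0,0,0,0,-1,0,0,0,0,0,0,-1,0,0,0,0,0,0,-1,0,0,-20,0,0,0,-1,0,0,-50,0,0,0,-1,0,0,-50,0,0,0,-1,-2,30,-38,0,0,0,-1,0,0,0,0,0,0])

```text
clock: 12.35
tcp_pos: [0.5806, -0.2532, 0.2032]
orientation: [0.003, 0.064, 0.998, -0.002]
wrist_force: [-0.0, -1.0, -2.4]
finger_gap: 0.0604
grip_force: 43.8
```

```bash
python3 - <<'E'
from h import *
go([.5983,.0222,.200],-.133); s=get_state(); print(s['wrist_force'],s['finger_gap'],s['grip_force'])
E
```

```text
shift [ 17.8 275.4   2.4] rot [-0.0026  0.0069  0.0044] yaw -0.133 tcp [ 0.5806 -0.2532  0.2032] t 12.35
[-0.00300864 -1.02477776 -2.36126704] 0.06036948455431786 43.755488904425874
```

>>> arm_command(moves=[-1,3,50,0,0,0,0,-1,4,55,0,0,0,0,-1,4,55,0,0,0,0,-1,4,55,0,0,0,0,-1,3,45,0,0,0,0,-1,0,15,0,0,0,0,-1,0,0,0,0,0,0,-1,0,0,0,0,0,0])

```text
clock: 13.35
tcp_pos: [0.5964, 0.02, 0.1981]
orientation: [-0.0, 0.066, 0.998, -0.0]
wrist_force: [-0.4, -0.3, -2.1]
finger_gap: 0.0604
grip_force: 44.2
```

```bash
cat >> h.py <<'E'
def ringfit(im,d,c,col,z0,z1,x0):
    from scipy.optimize import least_squares
    Q=cloud(c,d)[mask(im,col)]; T=Q[(Q[:,2]>z0)&(Q[:,2]<z1)&(np.hypot(Q[:,0]-x0[0],Q[:,1]-x0[1])<.06)]
    f=least_squares(lambda p:np.hypot(T[:,0]-p[0],T[:,1]-p[1])-.0388,x0,loss='soft_l1',f_scale=.001); print('ring',col,len(T),np.round(f.x,4),np.percentile(T[:,2],97))
E
python3 - <<'E'
from h import *
im,d,c=rings('w7',.06,.28,cols=['yellow'])
ringfit(im,d,c,'yellow',.095,.106,[.598,.022])
im,d,c=rings('s5',.06,.28,n='side',cols=['yellow','blue'],amin=60)
ringfit(im,d,c,'yellow',.095,.106,[.598,.022])
go([.5983,.0222,.155],-.133); s=get_state(); print(s['wrist_force'],s['finger_gap'],s['grip_force'])
E
```

```text
w7 yellow [258. 255.] 20864 ztop 0.2505 fit [0.5952 0.0192] 0.0287 2239
ring yellow 778 [0.599  0.0229] 0.10183751205855374
s5 yellow [295. 104.] 130 ztop 0.1295 fit [0.86   0.5227] 0.0366 52
s5 yellow [252. 174.] 454 ztop 0.2492 fit [0.5943 0.0081] 0.0297 36
s5 blue [ 20. 109.] 5590 ztop 0.2666 fit [0.2683 1.3519] 0.8425 36
s5 blue [424. 175.] 48533 ztop 0.269 fit [1.0688 0.606 ] 0.4482 450
s5 blue [231.  24.] 97 ztop 0.1641 fit [0.6283 1.3374] 0.0289 20
s5 blue [299. 118.] 129 ztop 0.1293 fit [0.8663 0.4337] 0.028 49
s5 blue [221. 180.] 519 ztop 0.1744 fit [0.4853 0.0385] 0.0295 64
s5 blue [307. 222.] 177 ztop 0.0784 fit [ 0.7904 -0.1084] 0.0289 13
s5 blue [225. 352.] 2659 ztop 0.0647 fit [ 0.4516 -0.6129] 0.1132 153
ring yellow 50 [0.5988 0.0221] 0.10342292816474577
shift [-1.5  2.7 43.4] rot [-0.0003 -0.0003  0.    ] yaw -0.133 tcp [0.5965 0.0198 0.1984] t 13.45
[ 0.44863633 -0.90543592 -1.64066395] 0.06018347701189346 44.15678956109332
```

>>> arm_command(moves=[-1,-2,3,0,0,0,0,-1,0,0,25,0,0,0,-1,0,0,20,0,0,0,-1,0,0,10,0,0,0,-1,0,0,12,0,0,0,-1,0,0,5,0,0,0,-1,0,0,2,0,0,0,-1,0,0,1,0,0,0])

```text
clock: 14.45
tcp_pos: [0.5992, 0.0241, 0.1241]
orientation: [0.0, 0.065, 0.998, 0.0]
wrist_force: [-0.6, -0.5, -3.0]
finger_gap: 0.0602
grip_force: 44.1
```

>>> arm_command(moves=[-1,0,0,1,0,0,0,-1,0,0,1,0,0,0,-1,0,0,0,0,0,0,-1,0,0,0,0,0,0])

```text
clock: 14.95
tcp_pos: [0.5991, 0.0241, 0.122]
orientation: [0.0, 0.065, 0.998, 0.0]
wrist_force: [-0.0, 0.2, -1.9]
finger_gap: 0.0604
grip_force: 44.0
```

>>> arm_command(moves=[-1,0,0,1,0,0,0,-1,0,0,1,0,0,0,-1,0,0,1,0,0,0,-1,0,0,0,0,0,0,-1,0,0,0,0,0,0])

```text
clock: 15.58
tcp_pos: [0.5991, 0.0242, 0.1189]
orientation: [0.0, 0.065, 0.998, 0.0]
wrist_force: [0.8, 0.7, -0.0]
finger_gap: 0.0603
grip_force: 44.0
```

```bash
python3 - <<'E'
from h import *
im,d,c=rings('s6',.06,.28,n='side',cols=['yellow','blue'],amin=60)
go([.599,.0225,.118],-.133); s=get_state(); print(s['wrist_force'])
E
```

```text
s6 yellow [295. 104.] 129 ztop 0.131 fit [0.8621 0.5174] 0.0377 35
s6 yellow [251. 185.] 363 ztop 0.1727 fit [0.5951 0.0105] 0.0325 32
s6 blue [ 20. 109.] 5590 ztop 0.2639 fit [0.2502 1.3498] 0.8249 40
s6 blue [424. 175.] 48534 ztop 0.2695 fit [0.886  0.6157] 0.5777 460
s6 blue [231.  34.] 303 ztop 0.1623 fit [0.6271 1.329 ] 0.0308 20
s6 blue [299. 118.] 128 ztop 0.1314 fit [0.8615 0.4347] 0.0307 36
s6 blue [221. 181.] 520 ztop 0.1698 fit [0.4849 0.0391] 0.0297 58
s6 blue [307. 222.] 177 ztop 0.0783 fit [ 0.7937 -0.1027] 0.0345 15
s6 blue [225. 352.] 2659 ztop 0.0653 fit [ 0.452  -0.6111] 0.1117 150
shift [-0.2 -1.6  0.8] rot [0.0001 0.0004 0.0022] yaw -0.133 tcp [0.599  0.0241 0.1188] t 15.625
[0.94235631 0.7530567  1.04097692]
```

>>> arm_command(moves=[-1,0,0,1.5,0,0,0,-1,0,0,0,0,0,0,0.75,0,0,0,0,0,0,0.75,0,0,0,0,0,0,1,0,0,0,0,0,0,1,0,0,-25,0,0,0,1,0,0,-50,0,0,0,1,0,0,-50,0,0,0])

```text
clock: 16.62
tcp_pos: [0.5984, 0.0241, 0.2431]
orientation: [-0.001, 0.065, 0.998, 0.0]
wrist_force: [0.5, -0.3, 0.4]
finger_gap: 0.0854
grip_force: 0.0
```

>>> arm_command(moves=[1,0,0,-50,0,0,0,1,27,51,-8,0,0,0,1,27,51,-8,0,0,0,1,27,51,-8,0,0,0,1,27,51,-8,0,0,0,1,0,0,0,0,0,0,1,0,0,0,0,0,0])

```text
clock: 17.5
tcp_pos: [0.5184, 0.2404, 0.3241]
orientation: [0.0, 0.065, 0.998, -0.0]
wrist_force: [-0.7, -0.3, 0.0]
finger_gap: 0.0858
grip_force: 0.0
```

```bash
python3 - <<'E'
from h import *
im,d,c=rings('s7',.06,.28,n='side',cols=['yellow','blue'],amin=200)
im,d,c=rings('w8',.06,.28,cols=['yellow','blue'],amin=200)
s=get_state(); print(s['tcp_pos'],s['clock'],s['joint_pos'])
P=cloud(c,d)
for l in ['knob_grip','zero_mark','pointer_tip']:
    for r in recognise('wrist',l)[:2]:
        p=r['point']; print(l,np.round(p),round(r['confidence'],2),np.round(P[int(p[1]),int(p[0])],3))
a=cv2.imread('pics/s7.png')[100:220,180:300]; a=cv2.resize(a,(288,288)); o=np.zeros((384,800,3),np.uint8); o[:,:512]=im; o[:288,512:]=a; cv2.imwrite('pics/f.png',o)
E
```

```text
s7 yellow [252. 182.] 533 ztop 0.1719 fit [0.5988 0.0243] 0.0303 57
s7 blue [ 20. 109.] 5588 ztop 0.2671 fit [0.2354 1.3397] 0.8087 31
s7 blue [424. 175.] 48534 ztop 0.2698 fit [1.6284 0.6119] 0.4725 457
s7 blue [174.  35.] 316 ztop 0.1608 fit [0.3054 1.3358] 0.031 22
s7 blue [117.  39.] 283 ztop 0.1464 fit [-0.0019  1.3118] 0.0163 9
s7 blue [221. 181.] 518 ztop 0.1711 fit [0.4854 0.0383] 0.0292 58
s7 blue [225. 352.] 2661 ztop 0.0655 fit [ 0.4522 -0.613 ] 0.1115 144
w8 yellow [ 88. 252.] 4568 ztop 0.1713 fit [0.5992 0.0258] 0.0297 589
w8 yellow [453. 373.] 301 ztop 0.1258 fit [0.8367 0.4676] 0.0129 300
w8 blue [ 73. 162.] 5900 ztop 0.1716 fit [0.486  0.0399] 0.0297 826
w8 blue [431. 371.] 349 ztop 0.1258 fit [0.83   0.4374] 0.0143 311
[0.51881052 0.23933909 0.32383953] 17.6 [ 2.91861396e-01  3.02224717e-01  2.55322891e-01  1.52445960e+00
 -2.08930829e-04  4.24236711e-01]
knob_grip [268. 214.] 0.57 [0.557 0.244 0.178]
zero_mark [266. 218.] 0.63 [0.56  0.241 0.18 ]
pointer_tip [209. 251.] 0.73 [0.595 0.175 0.166]
```

View pics/f.png

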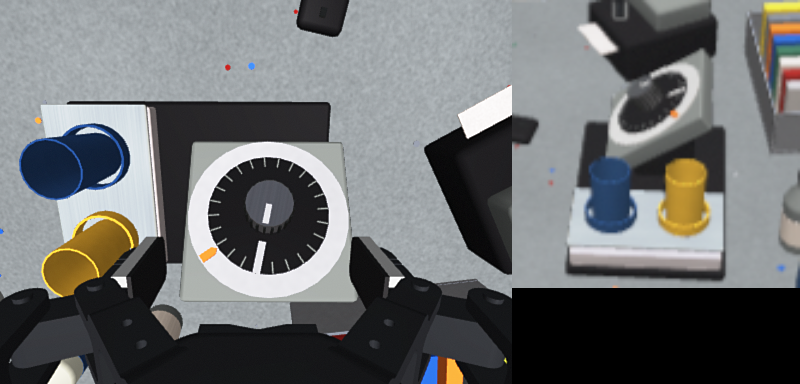

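Both cups stand upright in their pockets. The wrist view shows the dial with the knob at (268,205), the white mark at (261,257) and the orange pointer at (208,255).

```bash
cat >> h.py <<'E'
N0=np.array([-np.sin(np.radians(34))*np.cos(-.133),-np.sin(np.radians(34))*np.sin(-.133),np.cos(np.radians(34))])
def dial(tag,n='wrist',C0=(.565,.24,.14),show=True):
    """fit dial plane/centre from white ring, angles of pointer and mark"""
    s=get_state(); c=cam(n,s); im,d=read_camera(n); cv2.imwrite(f'pics/{tag}.png',im)
    P=cloud(c,d); hsv=cv2.cvtColor(im,cv2.COLOR_BGR2HSV); C0=np.array(C0)
    near=np.linalg.norm(P-C0,axis=2)<.13
    W=(hsv[...,2]>200)&(hsv[...,1]<40)&near
    k,lab,st,ce=cv2.connectedComponentsWithStats(W.astype(np.uint8)); j=1+np.argmax(st[1:,4]); Q=P[lab==j]
    for _ in range(4):
        m=np.median(Q,0) if _==0 else Q.mean(0); nn=np.linalg.svd(Q-m,full_matrices=False)[2][2]; nn*=np.sign(nn[2]); Q=Q[abs((Q-m)@nn)<.003]
    n_=nn; ex=np.array([1,0,0.]); 
    xs=np.array([np.cos(-.133),np.sin(-.133),0]); up=xs-n_*(xs@n_); up/=np.linalg.norm(up); rt=np.cross(up,n_) # right as seen
    print('plane tilt deg',np.degrees(np.arccos(n_[2])),'n',np.round(n_,4),'N0',np.round(N0,4),'white pts',len(Q))
    # pixel rays onto plane
    def onplane(mask):
        v,u=np.nonzero(mask); L=[]
        for a,b in zip(u,v):
            e,r=ray(c,(a,b)); L.append(e+r*((m-e)@n_)/(r@n_))
        L=np.array(L); return np.c_[(L-m)@up,(L-m)@rt]
    ringpts=onplane(lab==j)
    # boundaries: outer contour of the white ring -> circle; inner boundary circle
    cs,h=cv2.findContours((lab==j).astype(np.uint8),cv2.RETR_CCOMP,cv2.CHAIN_APPROX_NONE)
    def cpl(cn):
        z=np.zeros(im.shape[:2],bool); z[cn[:,0,1],cn[:,0,0]]=1; return onplane(z)
    from scipy.optimize import least_squares
    res=[]
    cs=sorted(cs,key=cv2.contourArea)[::-1]
    for cn in cs[:2]:
        B=cpl(cn); f=least_squares(lambda p:np.hypot(B[:,0]-p[0],B[:,1]-p[1])-p[2],[0,0,.08],loss='soft_l1',f_scale=.001); res.append(f.x); print('circle',np.round(f.x,4),len(B))
    ctr=res[-1][:2]
    O=onplane(cv2.inRange(hsv,np.array([5,130,120]),np.array([18,255,255])).astype(bool)&near)-ctr; O=O[np.hypot(*O.T)<.1]
    r=np.hypot(*O.T); ang=np.arctan2(O[:,1],O[:,0]); print('pointer',len(O),'ang',round(np.median(ang),4),'mean',round(np.arctan2(*O.mean(0)[::-1]),4),'r',np.round([r.min(),r.max()],4))
    b=onplane((hsv[...,2]>150)&(hsv[...,1]<60)&near)-ctr; r=np.hypot(*b.T); sel=(r>.036)&(r<.062); a=np.arctan2(b[:,1],b[:,0])
    hist,ed=np.histogram(a[sel&(r<.052)],bins=72,range=(-np.pi,np.pi)); c0=ed[np.argmax(hist)]+np.pi/72
    w=sel&(abs((a-c0+np.pi)%(2*np.pi)-np.pi)<.15); print('mark',w.sum(),'ang',round(np.median(a[w]),4),'mean',round(np.arctan2(b[w].mean(0)[1],b[w].mean(0)[0]),4),'hist',hist.max(),np.sort(hist)[-4:])
    Cw=m+ctr[0]*up+ctr[1]*rt; print('centre on plate plane',np.round(Cw,4)); return Cw,n_,up,rt,c,im,P
E
python3 - <<'E'
from h import *
Cw,n,up,rt,c,im,P=dial('w9')
# knob top: points above plane > 0.03
D=(P-Cw); hgt=D@n; rad=np.linalg.norm(D-hgt[...,None]*n,axis=2)
m=(rad<.05)&(hgt>.02)&(hgt<.06); print(np.percentile(hgt[m],[5,50,95]),m.sum())
T=D[(rad<.05)&(hgt>.034)&(hgt<.06)]; print('top ctr',[(T@up).min(),(T@up).max(),(T@rt).min(),(T@rt).max()])
dial('t9','top')
E
```

```text
plane tilt deg 34.40984138233883 n [-0.5599  0.0766  0.825 ] N0 [-0.5543  0.0742  0.829 ] white pts 8285
circle [-0.01    0.001   0.0904] 448
circle [-0.0117  0.001   0.0694] 449
pointer 139 ang 0.9413 mean 0.9409 r [0.0711 0.0899]
mark 183 ang 0.1969 mean 0.197 hist 53 [ 1 16 41 53]
centre on plate plane [0.569  0.244  0.1354]
[0.03057441 0.04138372 0.04265476] 2076
top ctr [np.float64(-0.024357581226604124), np.float64(0.02823419427099243), np.float64(-0.02636906644354633), np.float64(0.026147384182990174)]Traceback (most recent call last):
  File "<stdin>", line 7, in <module>
  File "h.py", line 62, in dial
    m=np.median(Q,0) if _==0 else Q.mean(0); nn=np.linalg.svd(Q-m,full_matrices=False)[2][2]; nn*=np.sign(nn[2]); Q=Q[abs((Q-m)@nn)<.003]
                                                ~~~~~~~~~~~~~~~~~~~~~~~~~~~~~~~~~~~~~~~~~^^^
IndexError: index 2 is out of bounds for axis 0 with size 1
```

```bash
cat >> h.py <<'E'
def god(C,n,h,rot=0.):
    "to the pose over the dial: TCP h above the plate on its axis, tool z = -n, turned rot about tool z"
    s=get_state(); Rt=q2R(s['orientation']); xs=np.array([np.cos(-.133),np.sin(-.133),0]); up=xs-n*(xs@n); up/=np.linalg.norm(up)
    G=np.c_[-up,np.cross(-n,-up),-n]@R.from_euler('z',rot).as_matrix()
    d=np.array(C)+n*h-s['tcp_pos']
    print('shift now-axes',np.round(Rt.T@d*1000,1),'shift goal-axes',np.round(G.T@d*1000,1),'rotvec',np.round(R.from_matrix(Rt.T@G).as_rotvec(),4),'t',s['clock'],'F',np.round(s['wrist_force'],1),'gap',round(s['finger_gap'],4),'j',np.round(s['joint_pos'],2))
CD=np.array([.569,.244,.1354]); ND=np.array([-.5571,.0754,.8270])
E
python3 - <<'E'
from h import *
god(CD,ND,.085)
E
```

```text
shift now-axes [ -1.4  11.3 118.3] shift goal-axes [65.4 11.4 98.6] rotvec [ 1.000e-03 -5.973e-01  1.000e-04] t 17.85 F [-0.2 -0.8  0.2] gap 0.0854 j [0.29 0.3  0.26 1.52 0.   0.42]
```

>>> arm_command(moves=[1,0,3,0,0,-0.149,0,1,0,3,0,0,-0.149,0,1,0,3,0,0,-0.149,0,1,0,2,0,0,-0.15,0,1,50,0,0,0,0,0,1,15,0,50,0,0,0,1,0,0,0,0,0,0,1,0,0,0,0,0,0])

```text
clock: 18.85
tcp_pos: [0.4953, 0.2547, 0.2479]
orientation: [0.294, 0.063, 0.954, -0.019]
wrist_force: [-0.1, 0.5, 0.8]
finger_gap: 0.0855
grip_force: 0.0
```

```bash
python3 - <<'E'
from h import *
Cw,n,up,rt,c,im,P=dial('w10')
god(CD,ND,.007)
D=(P-CD); hgt=D@ND; u2=np.cross(ND,-rt); rad=np.linalg.norm(D-hgt[...,None]*ND,axis=2)
T=D[(rad<.045)&(hgt>.038)&(hgt<.05)]; print('top ctr',np.round([(T@up).min(),(T@up).max(),(T@rt).min(),(T@rt).max()],4),len(T))
E
```

```text
plane tilt deg 34.388316813128775 n [-0.5596  0.0767  0.8252] N0 [-0.5543  0.0742  0.829 ] white pts 12582
circle [ 0.003  -0.0001  0.0822] 1067
circle [1.6342 0.0213 1.7065] 4
  return _methods._mean(a, axis=axis, dtype=dtype,
  ret = ret.dtype.type(ret / rcount)
h.py:84: RuntimeWarning: Mean of empty slice.
  r=np.hypot(*O.T); ang=np.arctan2(O[:,1],O[:,0]); print('pointer',len(O),'ang',round(np.median(ang),4),'mean',round(np.arctan2(*O.mean(0)[::-1]),4),'r',np.round([r.min(),r.max()],4))
  ret = um.true_divide(
Traceback (most recent call last):
  File "h.py", line 84, in dial
    r=np.hypot(*O.T); ang=np.arctan2(O[:,1],O[:,0]); print('pointer',len(O),'ang',round(np.median(ang),4),'mean',round(np.arctan2(*O.mean(0)[::-1]),4),'r',np.round([r.min(),r.max()],4))
                                                                                                                                                                     ~~~~~^^
ValueError: zero-size array to reduction operation minimum which has no identity
```

View pics/w10.png

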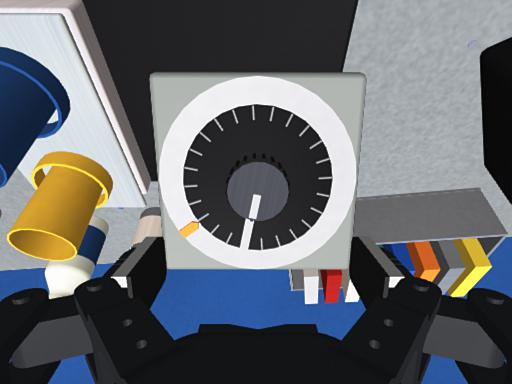

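The dial is now seen square-on: knob at (257,190), mark at (247,235), pointer at (189,229). My circle fit broke because the pointer splits the white ring, so I'll fit both edges together.

```bash
python3 - <<'E'
t=open('h.py').read()
a=t.index("    res=[]\n"); b=t.index("    O=onplane(")
t=t[:a]+"""    B=np.vstack([cpl(cn) for cn in cs if len(cn)>20])
    def rr(p):
        r=np.hypot(B[:,0]-p[0],B[:,1]-p[1]); x,y=r-.0902,r-.0696; return np.where(abs(x)<abs(y),x,y)
    f=min((least_squares(rr,[x,y],loss='soft_l1',f_scale=.001) for x in (-.01,0,.01) for y in (-.005,.005)),key=lambda f:f.cost); ctr=f.x; print('ring fit',np.round(ctr,4),'rms',np.sqrt(np.median(f.fun**2)))
"""+t[b:]
t=t.replace("O=O[np.hypot(*O.T)<.1]","O=O[abs(np.hypot(*O.T)-.081)<.012]")
open('h.py','w').write(t)
E
python3 - <<'E'
from h import *
Cw,n,up,rt,c,im,P=dial('w10')
god(CD,ND,.007)
D=(P-CD); hgt=D@ND; rad=np.linalg.norm(D-hgt[...,None]*ND,axis=2)
T=D[(rad<.045)&(hgt>.038)&(hgt<.05)]; print('top ctr',np.round([(T@up).min(),(T@up).max(),(T@rt).min(),(T@rt).max()],4),len(T))
E
```

```text
plane tilt deg 34.401598694677 n [-0.5598  0.0767  0.8251] N0 [-0.5543  0.0742  0.829 ] white pts 12568
ring fit [0.0115 0.0008] rms 0.000543076679941995
pointer 23 ang 0.9793 mean 0.9633 r [0.0705 0.0908]
mark 197 ang 0.1972 mean 0.1969 hist 56 [ 2 17 41 56]
centre on plate plane [0.5705 0.244  0.1366]
shift now-axes [  3.2  -1.7 128.5] shift goal-axes [  2.8  -1.3 128.5] rotvec [ 0.0036  0.003  -0.0007] t 18.95 F [0.8 0.2 0.7] gap 0.0852 j [ 0.51 -0.07 -0.53  0.61 -0.34  0.56]
top ctr [-0.0238  0.028  -0.026   0.026 ] 2936
```

```bash
sed -i 's/np.array(\[5,130,120\]),np.array(\[18,255,255\])/np.array([7,110,120]),np.array([24,255,255])/; s/^CD=.*/CD=np.array([.5703,.2442,.1365]); ND=np.array([-.5585,.0760,.8260])/' h.py
python3 - <<'E'
from h import *
dial('w11'); god(CD,ND,.007)
E
```

```text
plane tilt deg 34.39994504452999 n [-0.5598  0.0764  0.8251] N0 [-0.5543  0.0742  0.829 ] white pts 12569
ring fit [0.0115 0.0008] rms 0.0005250383134570297
pointer 178 ang 0.9456 mean 0.9451 r [0.07   0.0912]
mark 196 ang 0.1989 mean 0.1971 hist 56 [ 2 17 42 56]
centre on plate plane [0.5705 0.2439 0.1365]
shift now-axes [  1.4  -1.4 128.3] shift goal-axes [  1.2  -0.9 128.3] rotvec [ 0.004   0.0012 -0.0008] t 19.0 F [ 1.   0.6 -0.6] gap 0.0855 j [ 0.51 -0.07 -0.53  0.61 -0.34  0.56]
```

>>> arm_command(moves=[1,1,-1,45,0,0,0,1,0,0,40,0,0,0,1,0,0,20,0,0,0,1,0,0,15,0,0,0,1,0,0,6,0,0,0,1,0,0,0,0,0,0,1,0,0,0,0,0,0])

```text
clock: 19.88
tcp_pos: [0.5639, 0.245, 0.1426]
orientation: [0.294, 0.062, 0.954, -0.019]
wrist_force: [0.2, -0.2, -0.7]
finger_gap: 0.0853
grip_force: 0.0
```

```bash
python3 - <<'E'
from h import *
god(CD,ND,.009)
E
```

```text
shift now-axes [-1.9  0.1 -0.3] shift goal-axes [-1.9  0.1 -0.3] rotvec [ 0.0034 -0.0006  0.0008] t 19.875 F [ 0.2 -0.2 -0.7] gap 0.0853 j [ 0.42  0.12 -0.62  0.3  -0.3   0.47]
```

Close, then turn clockwise (about +tool z) by 0.747 in five rows.

>>> arm_command(moves=[-1,-2,0,0,0,0,0,-1,0,0,0,0,0,0,-1,0,0,0,0,0,0,-1,0,0,0,0,0,0], newtons=35)

```text
clock: 20.38
tcp_pos: [0.5656, 0.2453, 0.1437]
orientation: [0.294, 0.062, 0.954, -0.018]
wrist_force: [-4.4, 2.3, 6.0]
finger_gap: 0.0492
grip_force: 35.4
```

```bash
python3 - <<'E'
from h import *
god(CD,ND,.009); print(get_state()['grip_force'])
E
```

```text
shift now-axes [ 0.1 -0.5 -0.3] shift goal-axes [ 0.1 -0.5 -0.3] rotvec [ 0.0046 -0.0006  0.001 ] t 20.375 F [-4.4  2.3  6. ] gap 0.0492 j [ 0.42  0.12 -0.62  0.31 -0.3   0.47]
35.38443982601166
```

>>> arm_command(moves=[-1,0,0,0,0,0,0.12,-1,0,0,0,0,0,0.13,-1,0,0,0,0,0,0.13,-1,0,0,0,0,0,0.13,-1,0,0,0,0,0,0.13,-1,0,0,0,0,0,0.107,-1,0,0,0,0,0,0,-1,0,0,0,0,0,0])

```text
clock: 21.38
tcp_pos: [0.5653, 0.2446, 0.1435]
orientation: [0.281, 0.406, 0.865, 0.09]
wrist_force: [-6.0, 0.5, 6.5]
finger_gap: 0.0491
grip_force: 35.6
```

```bash
python3 - <<'E'
from h import *
god(CD,ND,.009,.747); print(get_state()['grip_force'])
s=get_state(); im,d=read_camera('wrist'); cv2.imwrite('pics/w12.png',im)
E
```

```text
shift now-axes [ 0.1  0.4 -0.4] shift goal-axes [ 0.1  0.4 -0.4] rotvec [ 0.0017 -0.0027  0.0009] t 21.375 F [-6.   0.5  6.5] gap 0.0491 j [ 0.42  0.12 -0.62  0.31 -0.3   1.22]
35.559977889060974
```

>>> arm_command(moves=[1,0,0,0,0,0,0,1,0,0,0,0,0,0,1,0,0,0,0,0,0,1,0,0,-30,0,0,0,1,0,0,-50,0,0,0,1,0,0,-45,0,0,-0.18,1,0,0,0,0,0,-0.18,1,0,0,0,0,0,-0.18])

```text
clock: 22.42
tcp_pos: [0.4957, 0.2539, 0.2471]
orientation: [0.295, 0.158, 0.942, 0.011]
wrist_force: [0.8, 0.8, -0.1]
finger_gap: 0.0856
grip_force: 0.0
```

>>> arm_command(moves=[1,0,0,0,0,0,-0.18,1,0,0,0,0,0,0,1,0,0,0,0,0,0,1,0,0,0,0,0,0])

```text
clock: 22.92
tcp_pos: [0.4957, 0.2535, 0.246]
orientation: [0.294, 0.076, 0.953, -0.015]
wrist_force: [0.3, -0.4, -0.9]
finger_gap: 0.0854
grip_force: 0.0
```

```bash
python3 - <<'E'
from h import *
dial('w13'); dial('w14'); god(CD,ND,.135)
cv2.imwrite('pics/g.png',cv2.resize(cv2.imread('pics/w14.png')[50:290,110:410],(600,480),interpolation=cv2.INTER_CUBIC))
E
```

```text
plane tilt deg 34.39255205930008 n [-0.5596  0.0767  0.8252] N0 [-0.5543  0.0742  0.829 ] white pts 12720
ring fit [0.0116 0.001 ] rms 0.0005516166876085027
pointer 180 ang 0.9466 mean 0.9463 r [0.0708 0.0911]
mark 240 ang 0.9319 mean 0.9319 hist 66 [ 0 31 51 66]
centre on plate plane [0.5706 0.244  0.1366]
plane tilt deg 34.41791997774479 n [-0.56    0.0767  0.8249] N0 [-0.5543  0.0742  0.829 ] white pts 12705
ring fit [0.0117 0.001 ] rms 0.0005625948862538464
pointer 178 ang 0.9463 mean 0.9464 r [0.0708 0.0912]
mark 240 ang 0.9313 mean 0.9316 hist 65 [ 0 32 52 65]
centre on plate plane [0.5706 0.244  0.1366]
shift now-axes [-0.4  0.8 -2.1] shift goal-axes [-0.4  0.8 -2.1] rotvec [ 0.0025 -0.0019 -0.0271] t 23.025 F [ 0.3 -0.4 -0. ] gap 0.0853 j [ 0.51 -0.07 -0.53  0.61 -0.34  0.58]
```

View pics/g.png

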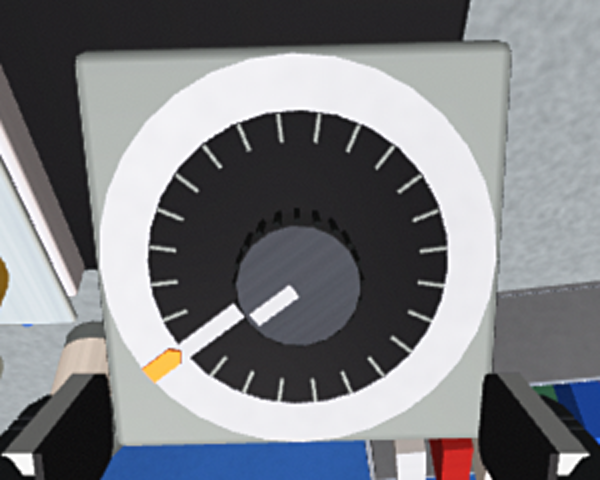

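The mark (line from (240,312) to (185,350)) now runs nearly onto the pointer at (165,365), but the measured angles still differ by about 0.015 rad. I check this independently of the assumed centre, using the mark's own line.

```bash
python3 - <<'E'
t=open('h.py').read()
t=t.replace("    Cw=m+ctr[0]*up","    L=b[w&(r>.04)]; v=np.linalg.svd(L-L.mean(0))[2][0]; v*=np.sign(v@L.mean(0)); g=O.mean(0)-L.mean(0); print('mark line dir',round(np.arctan2(v[1],v[0]),4),'axis offset mm',np.round(1000*(v[0]*L[:,1].mean()-v[1]*L[:,0].mean()),2),'mark->pointer dir',round(np.arctan2(g[1],g[0]),4))\n    Cw=m+ctr[0]*up")
open('h.py','w').write(t)
E
python3 - <<'E'
from h import *
dial('w15'); s=get_state(); print(s['tcp_pos'])
E
```

```text
plane tilt deg 34.40084892127639 n [-0.5598  0.0766  0.8251] N0 [-0.5543  0.0742  0.829 ] white pts 12716
ring fit [0.0116 0.001 ] rms 0.0005557582054908222
pointer 177 ang 0.9455 mean 0.946 r [0.0708 0.0912]
mark 240 ang 0.9323 mean 0.9319 hist 64 [ 0 32 53 64]
mark line dir 0.9549 axis offset mm -1.14 mark->pointer dir 0.9684
centre on plate plane [0.5706 0.244  0.1366]
[0.49568844 0.25351857 0.24601723]
```

>>> arm_command(moves=[1,-40,0,-20,0,0,0,1,-40,0,-20,0,0.12,0,1,-10,0,-10,0,0.12,0,1,0,0,0,0,0,0,1,0,0,0,0,0,0])

```text
clock: 23.7
tcp_pos: [0.5424, 0.2447, 0.336]
orientation: [0.177, 0.077, 0.981, -0.007]
wrist_force: [-0.4, 0.1, -0.6]
finger_gap: 0.0854
grip_force: 0.0
```

```bash
python3 - <<'E'
from h import *
dial('w16'); dial('w17'); god(CD,ND,.135); 
E
```

```text
plane tilt deg 34.40938560213044 n [-0.5599  0.0764  0.825 ] N0 [-0.5543  0.0742  0.829 ] white pts 9291
ring fit [-0.0004  0.0007] rms 0.0004458272083704834
pointer 135 ang 0.9512 mean 0.9507 r [0.0702 0.0895]
mark 190 ang 0.9598 mean 0.9599 hist 51 [ 6  8 51 51]
mark line dir 0.9509 axis offset mm 0.49 mark->pointer dir 0.9337
centre on plate plane [0.5699 0.244  0.136 ]
plane tilt deg 34.40720185852334 n [-0.5599  0.0766  0.825 ] N0 [-0.5543  0.0742  0.829 ] white pts 9307
ring fit [-0.0004  0.0008] rms 0.00045295419152629573
pointer 135 ang 0.9505 mean 0.9502 r [0.0703 0.0897]
mark 190 ang 0.9585 mean 0.9591 hist 52 [ 7  7 52 52]
mark line dir 0.9551 axis offset mm 0.25 mark->pointer dir 0.9335
centre on plate plane [0.57   0.244  0.1361]
shift now-axes [75.   1.2 65.9] shift goal-axes [88.6  3.5 45.9] rotvec [ 0.005  -0.2431 -0.0244] t 23.8 F [-0.8  0.5 -0.9] gap 0.0856 j [ 0.37  0.08 -0.05  1.12 -0.16  0.5 ]
```

The two views differ by parallax because the plate stands about 4 mm above the ring. Corrected for that, the mark is at 0.953 rad and the pointer at 0.950, and the mark's own line direction gives 0.951–0.955. The scale is zeroed, so I do a last check on the cups and hand in.

```bash
python3 - <<'E'
from h import *
rings('s9',.08,.28,n='side',cols=['yellow','blue'],amin=400)
s=get_state(); print(s['wrist_force'],s['clock'],abs(s['qvel']).max())
print(hand_in())
E
```

```text
s9 yellow [252. 182.] 533 ztop 0.1724 fit [0.5996 0.0244] 0.0293 51
s9 blue [ 18. 110.] 5094 ztop 0.2679 fit [0.2344 1.3452] 0.8085 32
s9 blue [424. 175.] 48532 ztop 0.2708 fit [0.6664 0.6114] 0.7538 424
s9 blue [221. 181.] 519 ztop 0.1704 fit [0.485 0.039] 0.0296 57
[-0.11285061 -0.43730388 -0.21077982] 23.85 0.010110593806920793
the job is handed in; nothing more can be done
None
```

The job is handed in at about 24 s: both cups stand upright in their own pockets, the zero mark is turned to within about 0.003 rad of the settled pointer, and the gripper is clear.

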